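# Wedge the test guard shut

## Robot

A 6-joint arm with a two-finger parallel gripper is mounted at the origin on a cart in front of the work surface, level with it; the furniture and walls round the work are solid. World frame = base frame: x ahead of the robot, y to its left, z up, the work surface at z = 0. Lengths are in mm, angles in rad, forces in N, time in s.
With the tool pointing down it reaches from about 350 to 875 mm from the base axis. Payload 4.2 kg.
Tool frame: the origin (TCP) lies at the very end of the fingers, on their centre line; the grasp point (between the pads) lies 19 mm behind it (arm.grasp_offset is the distance from the TCP to the grasp point, in mm); z points along the fingers, y is the line along which they close (so a half turn about z gives the same grasp; the last joint's range is limited). The gripper opens to 87 mm and grips with 3 to 60 N. Pads are 19 mm wide; open, the fingers measure 117 mm over their backs; the gripper's body (75 mm by 190 mm) begins 51 mm behind the grasp point.
Start: joints at [-0.918, 0.385, 0.008, 0, -1.194, -0.259], TCP at [239.826, -577.133, 222.55] pointing down, gripper open.
Joint ranges: [-3.14, 3.14], [-1.21, 2.06], [-1.07, 1.41], [-3.16, 2.05], [-2.99, -0.16], [-3.1, 3.1]. Speed limits (rad/s): [2.79, 2.79, 3.14, 3.14, 3.14, 3.14].

## Interface

Orientations are given as a unit quaternion [w, x, y, z].
In Python, from rig import arm gives the robot as it stands.
- The arm moves only by the tool servo_tool, never from a script. Its argument "deltas" is a list that holds one entry, the list of rows, each a list of 4 numbers: the shift along the tool's x, y, z in mm, then the turn about the tool's z in degrees. In form: [[[x, y, z, roll], ...]]. A call has 1 to 8 rows; each row is the pose to reach, as a shift and turn from the pose commanded when the call began, along the tool's axes at that moment; what a row does not reach only later rows make up. A row lasts 1/10 s, in which the tool goes at most 50 mm and 8.59 degrees, less where a joint would pass 70% of its speed; a pose out of reach is approached as far as the arm can. A call with a gripper value outside its range is refused whole. "claw" is the opening in per cent of the stroke, from 0 (shut) to 100 (fully open), set as the call begins (left out, the last holds). The fingers move at their own pace and stop on an object; "squeeze" is the grip in N (left out, the last holds). Time passes only in rows, so rows that repeat a pose let the fingers close. It gives the time, the measured TCP pose, the force, the opening and the grip force at its end, in the units of the state.
- arm.sense(): the state, without advancing time (a new reading comes with each control period).
- arm.grab_frame(name): name is "side" or "top" or "wrist"; returns (picture, depth): 384x512x3 uint8, red, green, blue; 384x512 float32, mm along the optical axis (not along the pixel's ray), 0 where there is no reading.
- arm.camera_params(name): a dict with "camera_matrix" (3x3 intrinsics, pixels), "eye" and "attitude" of the camera in the world; the wrist camera has in their place "mount" (4x4, takes a point from camera to tool coordinates, whose origin is the TCP and whose axes are the flange's). Camera axes: x right, y down, z forward; pixel columns grow to the right and rows downward; lengths in mm; the calibration is good to about 2 mm. A picture is of the moment at which its call begins: read the wrist's pose just before it. camera_params takes no time and is no camera call.
- arm.finish_job(): hands the job in; it is judged then, once.
The state is a dict: "time": time; "joint_positions": joint angles; "joint_vel": joint speeds; "effort": joint torques, N m; "tool_pos": TCP position; "tcp_rot": TCP orientation; "wrist_force": force on the tool from outside, world axes, zero at the start; "torque": the same for the moment, N m; "finger_gap": finger opening in mm; "grasp_force": force on a finger pad.
Only numpy, scipy, OpenCV 4.12 (cv2) and the standard library are available. Lean on these libraries where they do the work, as an engineer would, in place of code of your own. Each camera call takes 0.05 s, during which the arm holds its last target. There are 200 camera calls.

## Task

Swing the guard's front leaf fully shut in front of the load cell, then slide the wooden wedge (the one with the steel heel), thin end first and lying flat on the desk, under the leaf from the robot's side and tap it in until it jams: it must bite firmly, lifting the leaf by a millimetre or two on its spring, so that the leaf stays wedged shut when you let go. Do not force the wedge (not more than 3 mm of lift), and leave the load cell and the things lying about alone.

Things in the scene. Friction and masses are not known exactly. Their poses are not given: they have to be found in the camera images.
- guard: Low grey sheet-metal guard fixed to the desk, open on top, about 200 x 150 mm, walls 80 mm high, its front a swinging leaf. Origin: on the desk, on the axis of the hinge pin (10 mm thick, 108 mm high) at the left end of the front. x points into the guard, through the shut leaf, away from the robot; y from the leaf's free end to the hinge; z up. The floor inside is the desk.
- guard_rear (a point): Foot of the rear wall's middle, at guard x = 147, y = -85 mm. The two side walls run from x = 12 to 147 mm at y = +14 and -180 mm. A steel stop strip stands behind the leaf's free end (x = 7 to 13, y = -158 to -182 mm, from 18 mm above the desk up).
- leaf_swing (a joint): Swing of the front leaf about the pin, rad: 0 = shut against its stop, where it runs from the pin along guard -y; grows, clockwise from above, as the free end comes out towards the robot (up to 1.5). Slight hinge friction (0.06 N m); it stays where it is left. The leaf is an upright aluminium plate 8 mm thick, 10 to 170 mm from the pin; push it shut on its robot-side face.
- under_leaf (a point): Point on the desk below the middle of the shut leaf (guard x = 0, y = -90 mm): a good place for the wedge. The leaf's top is 80 mm (+-3) above the desk, its rounded lower edge 14 to 19 mm: that height is set anew each time and not measured, so feel for it.
- leaf_lift (a joint): How far the leaf (0.35 kg with its carrier) is raised up the hinge pin from its own resting height, m: 0 = resting, up to 8 mm, against a spring of 5 N per mm on top of its weight. The wedge raises it. The reading is about as coarse as the lift that is wanted, so go by the push that you feel.
- wedge: Loose wooden wedge with a dark steel heel, 134 x 34 mm, 0.18 to 0.29 kg, centre of mass 6 mm ahead of its origin. Origin: underside, below the centre of its upright heel. x points from heel to thin end: the sloping top begins at x = 17 mm, 26 mm above the desk, and falls 1 in 5 to 6 mm at x = 117 mm. z up. Friction about 0.6 (0.5 to 0.7), so it holds by itself once driven in.
- wedge_heel (a point): Top centre of the wedge's heel, an upright steel block 34 x 34 mm, 44 mm high: the place to grip, across its 34 mm width (along the wedge's y), or to push.
- wedge_tip (a point): Centre of the thin end, on the underside (wedge x = 117 mm). Once it bites, a level push of about 1.5 times the lifting force on the leaf is needed, plus 0.6 times the wedge's weight and whatever the tool presses it down with; 1 mm further adds about 1 N of lift. Aim for 10 N on the leaf (1.3 mm of lift): a level push of about 16 N; 7 to 18 N is good.
- load_cell: Load cell, a dark block 46 x 60 x 42 mm with a stud on top (54 mm in all), standing loose inside the guard towards the rear wall; its near face is at least 80 mm behind the shut leaf. Leave it alone. Origin: centre of its underside.
- side_calipers: Digital calipers lying on the desk near its front edge, 60 x 200 x 13 mm. Leave alone. Origin: centre of the underside.
- side_tape: Roll of orange tape lying flat, 72 mm across, 24 mm high. Leave alone. Origin: centre of the underside.
- side_hexkey: Small dark hex key lying on the desk, 28 x 71 x 8 mm. Leave alone. Origin: centre of the underside.
Not all that is in view belongs to the job. There is more than one size of the part that bears leaf_swing; the job needs the larger.

How it is judged (in metres and radians):
On the way, in this order (a step that is already met when the one before it is completed fails the run):
1. the leaf is swung shut (joint below 0.05 rad) (value of joint leaf_swing below 0.05 rad), for 0.2 s.
2. with the leaf shut, the wedge lies under it and bites: it lifts the leaf at least 0.6 mm (7 N on the leaf) (value of joint leaf_swing below 0.05 rad and value of joint leaf_lift above 0.0006 m and x of wedge in the frame of guard below -0.01 m and x of wedge_tip in the frame of guard above 0.02 m and y of wedge_tip in the frame of guard between -0.17 and -0.015 m and angle between wedge's own z axis and vertical below 0.1 rad), for 0.2 s.
At the end, for the whole second after the job is handed in: The leaf is shut (within 0.05 rad), the wedge lies flat on the desk (within 0.1 rad) at rest under the leaf, its heel on the robot's side, its thin end at least 20 mm inside the guard, and keeps the leaf lifted by more than 0.5 mm on its spring; it does not press on the load cell (value of joint leaf_swing below 0.05 rad and value of joint leaf_lift above 0.0005 m and contact force between wedge and load_cell below 0.5 N and linear speed of wedge below 0.01 m/s and height (world z) of wedge below 0.006 m and x of wedge in the frame of guard below -0.01 m and x of wedge_tip in the frame of guard above 0.02 m and y of wedge_tip in the frame of guard between -0.17 and -0.015 m and angle between wedge's own z axis and vertical below 0.1 rad); the robot touches nothing.
It fails at once if the wedge is forced: it lifts the leaf more than 3.8 mm (23 N on the leaf) (value of joint leaf_lift above 0.0038 m).
It fails at once if the load cell, the calipers, the tape or the hex key is moved more than 15 mm (distance of any of load_cell, side_calipers, side_tape, side_hexkey from where it was at the start of the episode above 0.015 m).
It also fails if it takes over 72 s, if anything falls off the work surface, if the arm or the gripper's body presses on something with over 40 N, if the wrist force passes 120 N, or if a joint passes its speed limit or range.

## Working session

There is one attempt and no reset: what is moved stays moved. The work goes in short steps, Python scripts to look and compute and a tool call to move; the robot and the scene stay as the last step left them, time stands still between calls to the robot, and variables do not carry over. Pictures are saved under pics/ and viewed, at most 10 in all, crops included, and the job is handed in when it is done.

Besides the shell and the picture viewer there is one more tool, called in YAML: its name, and indented under it one key for each argument. servo_tool: Moves the arm, as the interface text tells. Its arguments: {"type":"object","properties":{"deltas":{"type":"array"},"claw":{"type":"number"},"squeeze":{"type":"number"}},"required":["deltas"]}

```bash
mkdir -p pics; ls
cat > h.py <<'E'
import numpy as np, cv2
from rig import arm
from scipy.spatial.transform import Rotation as R
def q2R(q): return R.from_quat([q[1],q[2],q[3],q[0]]).as_matrix()
E
python3 - <<'E'
from h import *
s=arm.sense(); print(s)
for n in("side","top"):
    p=arm.camera_params(n); print(n,p)
    im,d=arm.grab_frame(n); np.savez(f"{n}.npz",im=im,d=d); cv2.imwrite(f"pics/{n}0.png",im[:,:,::-1])
print(arm.camera_params("wrist"))
E
```

```text
pics
{'time': 0.0, 'joint_positions': array([-9.18413087e-01,  3.85571726e-01,  6.67133275e-03, -5.01897124e-04,
       -1.19398016e+00, -2.58638711e-01]), 'joint_vel': array([ 8.91531247e-04,  1.73076437e-03,  1.43148575e-04, -2.22230513e-04,
        3.17438462e-04,  5.65012830e-05]), 'effort': array([ 1.53715711e-03, -3.90664601e+01,  1.87404460e+01,  4.21976164e+00,
        1.10693273e-02, -1.93199676e-04]), 'tool_pos': array([ 239.60553184, -576.62218225,  221.46780799]), 'tcp_rot': array([-2.48985401e-04, -1.95512068e-01,  9.80700714e-01,  1.03846727e-03]), 'wrist_force': array([-0.08603657,  0.07544087, -0.29944016]), 'torque': array([-0.0642918 ,  0.00636023, -0.0328256 ]), 'grasp_force': 0.0, 'finger_gap': 86.97747690307102}
side {'camera_matrix': array([[393.07147144,   0.        , 252.89967913],
       [  0.        , 393.07147144, 189.23412532],
       [  0.        ,   0.        ,   1.        ]]), 'eye': array([-268.44124793,  833.776726  ,  839.95958885]), 'attitude': array([ 0.17792723, -0.32886303,  0.81630086, -0.44027709])}
top {'camera_matrix': array([[482.99288826,   0.        , 257.60743081],
       [  0.        , 482.99288826, 192.15969732],
       [  0.        ,   0.        ,   1.        ]]), 'eye': array([ 211.43429531,    9.01216489, 1619.30285964]), 'attitude': array([-0.0769193 ,  0.70658311, -0.69968922,  0.0725171 ])}
{'camera_matrix': array([[333.38038593,   0.        , 257.07834056],
       [  0.        , 333.38038593, 197.44961697],
       [  0.        ,   0.        ,   1.        ]]), 'mount': array([[-1.36171121e-03, -9.65131499e-01, -2.61761982e-01,
         7.09910400e+01],
       [ 9.99998959e-01, -1.18952245e-03, -8.16253779e-04,
        -5.10039757e-01],
       [ 4.76420479e-04, -2.61762821e-01,  9.65132114e-01,
        -1.61993772e+02],
       [ 0.00000000e+00,  0.00000000e+00,  0.00000000e+00,
         1.00000000e+00]])}
```

View pics/top0.png

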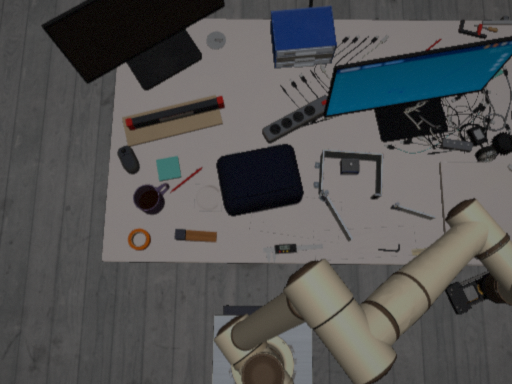

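View pics/side0.png

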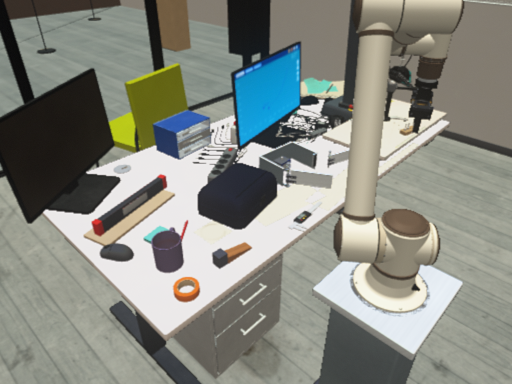

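The top view shows the wedge at (175–217, 236), its dark heel at the left and tip to the right. The guard is at (320–382, 152–197), with the load cell at (349, 166). Two parts could be the leaf: the long one at (323,193)→(349,240), hinged on the guard, and a short one at (393,205)→(432,218). I pick the long one on the guard's pin and will check it in a close crop.

```bash
cat >> h.py <<'E'
def ray(n,uv,z):
    p=arm.camera_params(n); Rm=q2R(p["attitude"]); K=p["camera_matrix"]
    d=Rm@np.linalg.inv(K)@np.array([uv[0],uv[1],1.]); e=p["eye"]; return e+d*(z-e[2])/d[2]
E
python3 - <<'E'
from h import *
f=np.load("top.npz"); im=f["im"]; d=f["d"]
a=cv2.resize(im[140:260,300:450],None,fx=5.2,fy=5,interpolation=cv2.INTER_CUBIC)
b=cv2.resize(im[210:260,120:230],None,fx=5,fy=5,interpolation=cv2.INTER_CUBIC)
cv2.imwrite("pics/cropA.png",np.clip(a[:600,:,::-1].astype(int)*2,0,255))
for nm,uv,z in [("heel",(181,235),44),("tip",(217,237),6),("pin",(323,193),108),("free",(349,240),80),("tape",(139,239),24),("cal",(290,247),10),("hex",(390,248),4),("dec1",(393,205),80),("dec2",(432,217),80),("rl",(326,153),80),("rr",(381,155),80),("fr",(378,196),80)]:
    print(nm,ray("top",uv,z).round(0), d[uv[1],uv[0]].round(0))
# wedge masks
hsv=cv2.cvtColor(im,cv2.COLOR_RGB2HSV)
roi=np.zeros(im.shape[:2],np.uint8); roi[222:250,168:225]=1
w=((hsv[...,1]>110)&(hsv[...,0]<25)&(roi>0)).astype(np.uint8)
k=((hsv[...,2]<90)&(hsv[...,1]<100)&(roi>0)).astype(np.uint8)
for nm,m in(("wood",w),("heel",k)):
    c=max(cv2.findContours(m,0,2)[0],key=cv2.contourArea); print(nm,cv2.minAreaRect(c),cv2.contourArea(c))
E
```

```text
heel [404. 270.  44.] 1583.0
tip [403. 155.   6.] 1627.0
pin [ 535. -189.  108.] 1572.0
free [ 389. -273.   80.] 1568.0
tape [392. 412.  24.] 1628.0
cal [372. -89.  10.] 1609.0
hex [ 372. -422.    4.] 1619.0
dec1 [ 504. -418.   80.] 1602.0
dec2 [ 466. -542.   80.] 1580.0
rl [ 677. -205.   80.] 1628.0
rr [ 672. -387.   80.] 1602.0
fr [ 533. -371.   80.] 1582.0
wood ((200.20558166503906, 235.621826171875), (30.137502670288086, 9.6183500289917), 4.085616588592529) 244.0
heel ((181.5, 234.5), (11.0, 13.0), 90.0) 102.0[ WARN:0@0.211] global loadsave.cpp:1063 imwrite_ Unsupported depth image for selected encoder is fallbacked to CV_8U.
```

View pics/cropA.png

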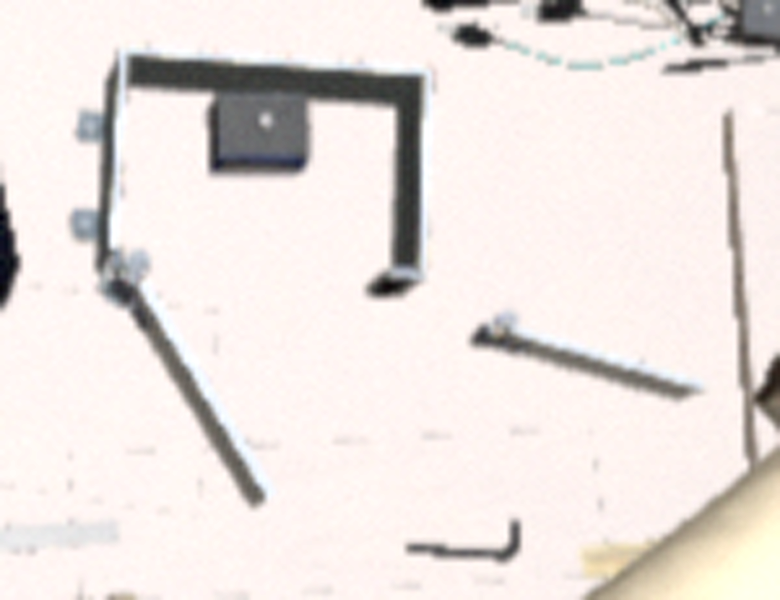

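The crop confirms the choice. The long leaf runs from the guard's pin, crop (128,268), to its free end (260,495), and its guard carries the load cell at (260,130). The short one at (490,325)→(700,390) stands alone. Next I move above the guard for a close wrist view.

servo_tool:
  deltas:
    - [[-39,25,-14,3],[-78,51,-28,6],[-117,76,-42,9],[-156,102,-55,12],[-195,127,-70,15],[-234,152,-85,18],[-273,178,-100,21],[-311,203,-110,22.6]]
  claw: 0

```text
time: 0.9
tool_pos: [449.9, -268.6, 333.5]
tcp_rot: [0.001, 0.001, 1.0, -0.0]
wrist_force: [0.2, -1.0, -0.8]
finger_gap: 31.2
grasp_force: 0.0
```

servo_tool:
  deltas:
    - [[0,0,0,0],[0,0,0,0]]

```text
time: 1.1
tool_pos: [449.5, -269.3, 332.2]
tcp_rot: [-0.0, -0.001, 1.0, 0.0]
wrist_force: [-0.5, -0.4, 0.0]
finger_gap: 14.9
grasp_force: 0.0
```

```bash
cat >> h.py <<'E'
def wgrab(tag):
    s=arm.sense(); im,d=arm.grab_frame("wrist"); cv2.imwrite(f"pics/{tag}.png",np.clip(im[:,:,::-1].astype(int)*1.5,0,255).astype(np.uint8))
    np.savez(tag+".npz",im=im,d=d,p=s["tool_pos"],q=s["tcp_rot"]); return s
def wcam(tag):
    f=np.load(tag+".npz"); c=arm.camera_params("wrist"); M=c["mount"]; Rt=q2R(f["q"])
    return f,c["camera_matrix"],Rt@M[:3,:3],f["p"]+Rt@M[:3,3]
def wray(tag,uv,z):
    f,K,Rc,e=wcam(tag); d=Rc@np.linalg.inv(K)@np.array([uv[0],uv[1],1.]); return e+d*(z-e[2])/d[2]
def wcloud(tag):
    f,K,Rc,e=wcam(tag); d=f["d"]; v,u=np.indices(d.shape); P=np.stack([(u-K[0,2])/K[0,0]*d,(v-K[1,2])/K[1,1]*d,d],-1)
    return P@Rc.T+e, d>0
E
python3 - <<'E'
from h import *
s=wgrab("w1"); print(s["time"],s["tool_pos"],s["joint_positions"],s["tcp_rot"])
E
```

```text
1.1 [ 449.4992958  -269.29127595  332.23525856] [-2.30004822e-01  1.51366624e-01 -4.01840831e-02 -2.60128750e-04
 -1.37990742e+00 -1.33883980e+00] [-2.92881176e-04 -9.51130780e-04  9.99999485e-01  2.00056693e-04]
```

View pics/w1.png

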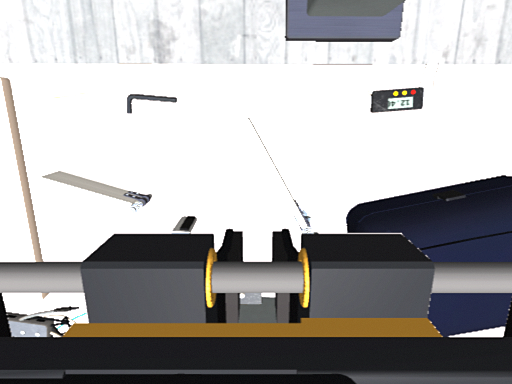

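The wrist view shows the leaf edge-on from its free end (249,118) to the pin (305,212). The hex key is at (150,100), the calipers' display at (397,100), the bag at the right, and the small decoy at (95,190). Depth should give the leaf line.

Run:
```python
from h import *
W,ok=wcloud("w1"); X=W[...,0];Y=W[...,1];Z=W[...,2]
v,u=np.indices(Z.shape)
m=ok&(v<232)&(u>225)&(u<330)&(Z>30)&(Z<125)
P=W[m]; print(len(P)); 
for a in range(380,570,15):
    s=P[(P[:,0]>=a)&(P[:,0]<a+15)]
    if len(s): 
        t=s[s[:,2]>np.percentile(s[:,2],70)]
        print(a,len(s),t.mean(0).round(0),s[:,2].max().round(0))
print("desk z",np.median(Z[ok&(v<110)&(v>75)]))
b=ok&(v<250)&(u>350)&(Z>15); print("bag",W[b].min(0).round(),W[b].max(0).round(), np.percentile(Y[b],1))
# top camera cloud: walls
f=np.load("top.npz"); p=arm.camera_params("top"); K=p["camera_matrix"]; d=f["d"]; vv,uu=np.indices(d.shape)
T=np.stack([(uu-K[0,2])/K[0,0]*d,(vv-K[1,2])/K[1,1]*d,d],-1)@q2R(p["attitude"]).T+p["eye"]
r=(T[...,2]>55)&(T[...,2]<120)&(uu>316)&(uu<388)&(vv>146)&(vv<245)
for a in range(146,245,6):
    q=r&(vv>=a)&(vv<a+6); 
    if q.any(): print(a,[tuple(x.round(0)) for x in T[q][np.argsort(T[q][:,1])][[0,len(T[q])//2,-1]]])
```

```text
1037
380 14 [ 394. -282.   79.] 80.0
395 110 [ 403. -278.   79.] 80.0
410 108 [ 417. -271.   79.] 79.0
425 103 [ 433. -262.   79.] 80.0
440 104 [ 447. -253.   79.] 80.0
455 101 [ 463. -245.   79.] 80.0
470 94 [ 477. -237.   79.] 80.0
485 93 [ 492. -229.   79.] 80.0
500 107 [ 507. -221.   79.] 80.0
515 104 [ 522. -212.   78.] 79.0
530 97 [ 534. -204.   79.] 83.0
545 2 [ 545. -208.   54.] 54.0
desk z 0.5961922273529012
bag [ 412. -246.   15.] [557. 100. 419.] -243.65830170251795
146 [(np.float64(684.0), np.float64(-284.0), np.float64(81.0)), (np.float64(687.0), np.float64(-228.0), np.float64(83.0)), (np.float64(686.0), np.float64(-195.0), np.float64(84.0))]
152 [(np.float64(672.0), np.float64(-390.0), np.float64(80.0)), (np.float64(677.0), np.float64(-308.0), np.float64(60.0)), (np.float64(664.0), np.float64(-192.0), np.float64(78.0))]
158 [(np.float64(658.0), np.float64(-390.0), np.float64(80.0)), (np.float64(650.0), np.float64(-385.0), np.float64(85.0)), (np.float64(649.0), np.float64(-191.0), np.float64(58.0))]
164 [(np.float64(641.0), np.float64(-389.0), np.float64(78.0)), (np.floa
[... 1594 characters left out ...]
.float64(-256.0), np.float64(77.0)), (np.float64(451.0), np.float64(-247.0), np.float64(73.0)), (np.float64(463.0), np.float64(-239.0), np.float64(59.0))]
224 [(np.float64(424.0), np.float64(-268.0), np.float64(78.0)), (np.float64(437.0), np.float64(-258.0), np.float64(81.0)), (np.float64(443.0), np.float64(-249.0), np.float64(58.0))]
230 [(np.float64(409.0), np.float64(-278.0), np.float64(72.0)), (np.float64(415.0), np.float64(-268.0), np.float64(75.0)), (np.float64(423.0), np.float64(-260.0), np.float64(68.0))]
236 [(np.float64(396.0), np.float64(-284.0), np.float64(73.0)), (np.float64(396.0), np.float64(-277.0), np.float64(76.0)), (np.float64(403.0), np.float64(-271.0), np.float64(73.0))]
```

Pin at about (540,-201), guard yaw about -3°, leaf swung out about 57°, leaf top at 79.5. I go down beside its robot-side face.

servo_tool:
  deltas:
    - [[17,23,0,0],[34,45,0,0],[34,45,46,0],[34,45,92,0],[34,45,138,0],[34,45,184,0],[34,45,230,0],[34,45,277,0]]
  claw: 0

```text
time: 1.95
tool_pos: [414.0, -226.6, 54.0]
tcp_rot: [0.0, 0.002, 1.0, -0.0]
wrist_force: [0.7, -0.6, -0.3]
finger_gap: 0.4
grasp_force: 0.0
```

servo_tool:
  deltas:
    - [[-7,-12,0,0],[-14,-24,0,0],[-21,-37,0,0],[-28,-50,0,0],[-35,-57,0,0],[-42,-64,0,0],[-50,-72,0,0],[-50,-72,0,0]]

```text
time: 2.75
tool_pos: [467.0, -298.6, 56.3]
tcp_rot: [0.001, 0.0, 1.0, -0.001]
wrist_force: [0.5, 0.1, 1.2]
finger_gap: 0.5
grasp_force: 0.0
```

servo_tool:
  deltas:
    - [[-9,-6,0,0],[-18,-11,0,0],[-27,-16,0,0],[-34,-18,0,0],[-40,-20,0,0],[-45,-21,0,0],[-49,-22,0,0],[-51,-22,0,0]]

```text
time: 3.55
tool_pos: [516.4, -319.5, 55.5]
tcp_rot: [-0.0, 0.0, 1.0, -0.0]
wrist_force: [-0.9, -0.3, 0.4]
finger_gap: 0.4
grasp_force: 0.3
```

servo_tool:
  deltas:
    - [[-1,0,0,0],[-2,0,0,0],[-3,0,0,0],[-3,0,0,0]]

```text
time: 3.95
tool_pos: [517.9, -319.4, 55.5]
tcp_rot: [-0.001, 0.001, 1.0, 0.0]
wrist_force: [-3.7, -1.5, 2.1]
finger_gap: 0.5
grasp_force: 1.8
```

servo_tool:
  deltas:
    - [[-1,0,0,0],[-2,0,0,0],[-3,0,0,0],[-4,0,0,0],[-4,0,0,0]]

```text
time: 4.45
tool_pos: [518.5, -319.5, 55.3]
tcp_rot: [-0.005, 0.001, 1.0, 0.001]
wrist_force: [-11.0, -1.8, 5.5]
finger_gap: 0.4
grasp_force: 5.2
```

The leaf is on its stop (11 N, position no longer advancing). I back off and rise over the guard to check.

servo_tool:
  deltas:
    - [[20,0,0,0],[40,0,0,0],[40,0,-45,0],[40,0,-90,0],[10,0,-135,0],[-20,10,-180,0],[-50,20,-215,0],[-80,30,-245,0]]
  claw: 100

```text
time: 5.25
tool_pos: [604.8, -289.1, 303.9]
tcp_rot: [0.003, 0.0, 1.0, -0.0]
wrist_force: [1.1, -0.9, -0.9]
finger_gap: 56.2
grasp_force: 0.0
```

servo_tool:
  deltas:
    - [[0,0,0,0],[0,0,0,0]]

```text
time: 5.45
tool_pos: [604.5, -288.6, 300.8]
tcp_rot: [0.001, -0.0, 1.0, 0.0]
wrist_force: [1.2, -0.3, -1.3]
finger_gap: 72.8
grasp_force: 0.0
```

Run:
```python
from h import *
s=wgrab("w2"); print(s["time"],s["tool_pos"],s["wrist_force"])
W,ok=wcloud("w2"); Z=W[...,2]; v,u=np.indices(Z.shape)
m=ok&(v<232)&(Z>70)&(Z<120)&(W[...,0]<560)&(W[...,0]>480)&(W[...,1]<-170)&(W[...,1]>-400)
P=W[m]
for a in range(-400,-170,15):
    q=P[(P[:,1]>=a)&(P[:,1]<a+15)]
    if len(q): print(a,len(q),q.mean(0).round(1),q.min(0).round(0),q.max(0).round(0))
```

```text
5.45 [ 604.49055341 -288.63504778  300.77905902] [ 1.22399973 -0.2920498  -1.30741711]
-385 180 [ 545.2 -378.7   80.1] [ 526. -385.   70.] [ 560. -370.   84.]
-370 177 [ 533.9 -363.4   77.9] [ 526. -370.   71.] [ 543. -356.   82.]
-355 101 [ 530.5 -347.4   78.1] [ 527. -355.   76.] [ 534. -340.   80.]
-340 96 [ 531.6 -332.7   77.8] [ 528. -339.   76.] [ 535. -326.   80.]
-325 103 [ 532.8 -317.7   77.8] [ 529. -325.   76.] [ 536. -310.   80.]
-310 96 [ 534.  -302.8   77.8] [ 530. -309.   76.] [ 538. -296.   80.]
-295 102 [ 535.1 -287.7   78. ] [ 531. -295.   75.] [ 540. -280.   80.]
-280 96 [ 536.4 -272.6   77.8] [ 532. -279.   76.] [ 541. -266.   80.]
-265 104 [ 537.5 -257.5   77.8] [ 533. -265.   76.] [ 542. -250.   80.]
-250 96 [ 538.8 -242.4   77.9] [ 534. -250.   75.] [ 543. -235.   80.]
-235 98 [ 539.8 -227.6   77.9] [ 535. -235.   76.] [ 544. -220.   80.]
-220 151 [ 541.5 -210.3   86.7] [ 536. -220.   70.] [ 548. -205.  105.]
-205 179 [ 544.8 -198.7   97.5] [ 535. -205.   70.] [ 560. -190.  108.]
-190 29 [ 554.  -188.3   81.2] [ 542. -190.   79.] [ 559. -186.   83.]
```

View pics/w2.png

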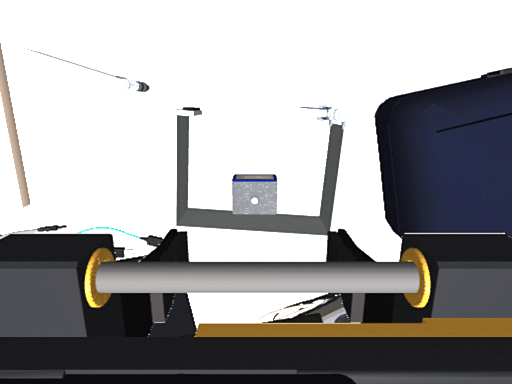

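The leaf is shut across the front between stop (190,110) and pin (335,115), and the load cell at (255,195) is undisturbed. The guard yaw from its walls will confirm it.

Run:
```python
from h import *
W,ok=wcloud("w2"); Z=W[...,2]; v,u=np.indices(Z.shape)
T=ok&(v<235)&(Z>77)&(Z<84)
def fit(m,ax):
    P=W[m]; o=1-ax; c=np.polyfit(P[:,ax],P[:,o],1)
    for _ in range(4):
        r=P[:,o]-np.polyval(c,P[:,ax]); k=abs(r)<4; c=np.polyfit(P[k,ax],P[k,o],1)
    return c,np.degrees(np.arctan(c[0])),k.sum()
X,Y=W[...,0],W[...,1]
L=fit(T&(X>520)&(X<548)&(Y<-225)&(Y>-355),1); print("leaf",L)
print("rear",fit(T&(X>660)&(X<700)&(Y<-210)&(Y>-380),1))
print("left",fit(T&(X>565)&(X<660)&(Y>-215)&(Y<-170),0))
print("right",fit(T&(X>565)&(X<660)&(Y<-360)&(Y>-410),0))
P=W[ok&(v<235)&(Z>98)&(X>520)&(X<560)&(Y>-230)&(Y<-170)]; print("pin",P.mean(0),P.min(0),P.max(0))
```

```text
leaf (array([7.66351916e-02, 5.57161772e+02]), np.float64(4.382307407274804), np.int64(723))
rear (array([5.75671004e-02, 6.98306740e+02]), np.float64(3.2947155692256502), np.int64(499))
left (array([-6.87634956e-02, -1.50586786e+02]), np.float64(-3.9336658764434405), np.int64(420))
right (array([-6.64686241e-02, -3.45108497e+02]), np.float64(-3.8027778914148325), np.int64(387))
pin [ 541.944483   -201.92022307  104.3138293 ] [ 535.302991   -208.55811043   99.65450994] [ 548.66146689 -194.095316    107.94677488]
```

Guard yaw is -3.8° and the leaf -4.4°, so the swing is about 0.01 rad: shut. The pin is at (542,-202). Now I travel to the wedge, turning the tool to yaw 90°.

servo_tool:
  deltas:
    - [[20,45,0,-8.4],[40,91,0,-16.8],[60,136,0,-25.3],[81,182,0,-33.7],[101,227,0,-42.1],[121,272,0,-50.6],[142,318,0,-59],[162,364,0,-67.5]]

```text
time: 6.3
tool_pos: [439.4, 74.5, 299.4]
tcp_rot: [-0.001, -0.557, 0.83, 0.0]
wrist_force: [0.2, 1.1, -0.5]
finger_gap: 87.2
grasp_force: 0.0
```

servo_tool:
  deltas:
    - [[0,0,0,-8.4],[0,0,0,-16.8],[0,0,0,-25.3],[0,0,0,-33.7],[0,0,0,-42.1],[0,0,0,-50.6],[0,0,0,-59],[0,0,0,-67.5]]

```text
time: 7.1
tool_pos: [440.5, 73.0, 299.2]
tcp_rot: [0.001, 0.925, -0.381, -0.001]
wrist_force: [0.5, 0.1, -1.1]
finger_gap: 87.1
grasp_force: 0.0
```

servo_tool:
  deltas:
    - [[0,0,0,-8.4],[0,0,0,-16.8],[0,0,0,-25.3],[0,0,0,-33.7],[0,0,0,-42.1],[0,0,0,-50.6],[0,0,0,-59],[0,0,0,-67.5]]

```text
time: 7.9
tool_pos: [440.5, 73.0, 299.2]
tcp_rot: [0.0, 0.98, 0.197, -0.001]
wrist_force: [-1.1, 0.2, 0.1]
finger_gap: 87.3
grasp_force: 0.0
```

servo_tool:
  deltas:
    - [[0,0,0,-8.4],[0,0,0,-16.8],[0,0,0,-25.3],[0,0,0,-33.7],[0,0,0,-42.1],[0,0,0,-50.6],[0,0,0,-59],[0,0,0,-67.5]]

```text
time: 8.7
tool_pos: [440.5, 73.0, 299.2]
tcp_rot: [-0.0, 0.705, 0.709, -0.001]
wrist_force: [-0.1, -0.0, -0.6]
finger_gap: 87.0
grasp_force: 0.0
```

servo_tool:
  deltas:
    - [[40,-15,0,0],[80,-30,0,0],[102,-36,0,0],[102,-36,0,0],[102,-36,0,0]]

```text
time: 9.2
tool_pos: [405.0, 175.3, 299.6]
tcp_rot: [-0.0, 0.707, 0.707, -0.001]
wrist_force: [0.9, -0.3, 0.0]
finger_gap: 87.3
grasp_force: 0.0
```

Run:
```python
from h import *
s=wgrab("w3"); print(s["time"],s["tool_pos"],s["joint_positions"])
f=np.load("w3.npz"); im=f["im"]; hsv=cv2.cvtColor(im,cv2.COLOR_RGB2HSV)
W,ok=wcloud("w3"); Z=W[...,2]; v,u=np.indices(Z.shape)
m=ok&(v<228)&(abs(W[...,0]-404)<60)&(W[...,1]>120)&(W[...,1]<330)
h=m&(Z>38)&(Z<50); w=m&(Z>3)
for nm,k in(("heeltop",h),("all",w)):
    P=W[k]; print(nm,len(P),P.mean(0).round(1),P.min(0).round(1),P.max(0).round(1),cv2.minAreaRect(P[:,:2].astype(np.float32)))
wd=m&(hsv[...,1]>110)&(hsv[...,0]<25)
P=W[wd]; print("wood",len(P),P.mean(0).round(1),cv2.minAreaRect(P[:,:2].astype(np.float32)))
```

```text
9.2 [404.99108148 175.29165447 299.61141274] [ 7.78879841e-01  1.30206020e-02 -2.73851946e-01 -1.90473808e-04
 -1.28567660e+00  2.36259587e+00]
heeltop 854 [409.8 274.1  43.7] [393.1 257.3  39.7] [426.7 291.3  46.6] ((409.9631652832031, 274.30987548828125), (33.910484313964844, 33.55070877075195), 89.66423034667969)
all 2802 [408.2 229.5  24.7] [389.6 156.9   3. ] [450.5 291.3  46.6] ((418.142333984375, 223.37869262695312), (133.9155731201172, 57.108890533447266), 86.37276458740234)
wood 1855 [406.8 210.5  16.6] ((406.78082275390625, 207.49298095703125), (99.65506744384766, 32.32815170288086), 87.88490295410156)
```

View pics/w3.png

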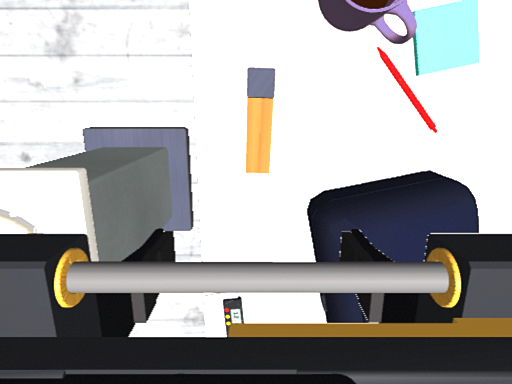

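The wedge is at px (260,120), heel end at (261,82), nothing within the finger span. Heel centre is (410,274) and its axis is 2.4° off -y. Now reach and grip.

servo_tool:
  deltas:
    - [[45,3,0,2.4],[80,5,20,2.4],[99,5,60,2.4],[99,5,105,2.4],[99,5,150,2.4],[99,5,195,2.4],[99,5,225,2.4],[99,5,250,2.4]]
  claw: 100

```text
time: 10.05
tool_pos: [410.6, 272.7, 48.4]
tcp_rot: [0.0, 0.723, 0.691, -0.001]
wrist_force: [0.6, -0.0, 0.1]
finger_gap: 86.9
grasp_force: 0.0
```

servo_tool:
  deltas:
    - [[0,0,15,0],[0,0,28,0],[0,0,34,0],[0,0,34,0],[0,0,34,0]]

```text
time: 10.55
tool_pos: [411.3, 274.8, 17.0]
tcp_rot: [0.0, 0.722, 0.692, 0.0]
wrist_force: [-0.2, -0.1, 1.2]
finger_gap: 86.8
grasp_force: 0.0
```

servo_tool:
  deltas:
    - [[0,0,0,0],[0,0,0,0],[0,0,0,0],[0,0,0,0],[0,0,0,0],[0,0,0,0],[0,0,0,0],[0,0,0,0]]
  claw: 0
  squeeze: 30

```text
time: 11.35
tool_pos: [410.5, 274.9, 16.5]
tcp_rot: [-0.0, 0.722, 0.692, -0.0]
wrist_force: [-1.7, -0.0, 0.4]
finger_gap: 33.5
grasp_force: 30.0
```

Gripped: gap 33.5 at 30 N. Lift, carry across and turn.

servo_tool:
  deltas:
    - [[0,0,-40,0],[0,0,-85,0],[-30,0,-120,0],[-75,0,-140,0],[-122,0,-150,0],[-170,0,-150,0],[-218,0,-150,0],[-266,0,-150,0]]

```text
time: 12.15
tool_pos: [398.2, 7.4, 166.3]
tcp_rot: [-0.0, 0.722, 0.692, -0.0]
wrist_force: [1.5, -0.3, -3.2]
finger_gap: 34.2
grasp_force: 30.0
```

servo_tool:
  deltas:
    - [[-45,0,0,8.4],[-90,0,0,16.9],[-135,0,0,25.4],[-180,0,0,33.9],[-220,0,0,42.4],[-260,0,0,50.9],[-285,0,0,59.4],[-300,0,0,67.9]]

```text
time: 12.95
tool_pos: [385.6, -292.1, 165.5]
tcp_rot: [-0.001, 0.986, 0.166, -0.001]
wrist_force: [-0.2, 0.1, -2.9]
finger_gap: 33.9
grasp_force: 30.0
```

servo_tool:
  deltas:
    - [[0,0,0,8.4],[0,0,0,16.9],[0,0,0,25.4],[0,0,0,33.9],[0,0,0,42.4],[0,0,0,50.9],[0,0,0,59.4],[0,0,0,67.9]]

```text
time: 13.75
tool_pos: [385.9, -290.0, 165.7]
tcp_rot: [-0.0, 0.911, -0.412, -0.001]
wrist_force: [-0.1, 0.6, -2.9]
finger_gap: 33.9
grasp_force: 30.0
```

servo_tool:
  deltas:
    - [[0,0,0,8.4],[0,0,0,16.9],[0,0,0,25.4],[0,0,0,33.9],[0,0,0,42.4],[0,0,0,50.9],[0,0,0,59.4],[0,0,0,67.9]]

```text
time: 14.55
tool_pos: [385.9, -290.0, 165.6]
tcp_rot: [-0.0, -0.526, 0.85, 0.001]
wrist_force: [0.1, 0.3, -2.1]
finger_gap: 33.7
grasp_force: 30.0
```

servo_tool:
  deltas:
    - [[0,0,0,8.4],[0,0,0,16.9],[0,0,0,25.4],[0,0,0,33.9],[0,0,0,42.4],[0,0,0,50.9],[0,0,0,59.4],[0,0,0,67.9]]

```text
time: 15.35
tool_pos: [385.9, -290.0, 165.6]
tcp_rot: [-0.001, 0.038, 0.999, 0.001]
wrist_force: [-0.6, 0.4, -2.4]
finger_gap: 33.7
grasp_force: 30.0
```

servo_tool:
  deltas:
    - [[0,0,0,0],[0,0,0,0]]

```text
time: 15.55
tool_pos: [386.2, -290.2, 166.0]
tcp_rot: [-0.001, 0.034, 0.999, 0.0]
wrist_force: [0.7, 0.6, -3.5]
finger_gap: 33.7
grasp_force: 30.0
```

servo_tool:
  deltas:
    - [[0,0,40,0],[0,0,80,0],[0,0,115,0],[0,0,135,0],[0,0,144,0],[0,0,147,0],[0,0,147,0],[0,0,147,0]]

```text
time: 16.35
tool_pos: [387.8, -290.9, 20.7]
tcp_rot: [0.001, 0.035, 0.999, -0.0]
wrist_force: [0.6, -0.7, -2.8]
finger_gap: 33.4
grasp_force: 30.0
```

servo_tool:
  deltas:
    - [[0,0,0.5,0],[0,0,1,0],[0,0,1.5,0],[0,0,1.5,0]]

```text
time: 16.75
tool_pos: [386.8, -290.5, 18.2]
tcp_rot: [0.0, 0.035, 0.999, -0.0]
wrist_force: [0.3, 0.2, -2.2]
finger_gap: 33.9
grasp_force: 30.0
```

servo_tool:
  deltas:
    - [[0,0,0.5,0],[0,0,1,0],[0,0,1,0],[0,0,1,0]]

```text
time: 17.15
tool_pos: [386.7, -290.5, 17.0]
tcp_rot: [-0.0, 0.035, 0.999, 0.0]
wrist_force: [0.3, 0.3, -2.5]
finger_gap: 33.9
grasp_force: 30.0
```

servo_tool:
  deltas:
    - [[0,0,0.3,0],[0,0,0.6,0],[0,0,0.6,0],[0,0,0.6,0]]

```text
time: 17.55
tool_pos: [386.7, -290.5, 16.5]
tcp_rot: [-0.0, 0.035, 0.999, -0.0]
wrist_force: [-0.6, 0.0, -0.4]
finger_gap: 33.4
grasp_force: 30.0
```

On the desk (weight off the wrist). Slide toward the leaf, still gripped.

servo_tool:
  deltas:
    - [[-8,0,0,0],[-17,0,0,0],[-26,0,0,0],[-35,0,0,0],[-44,0,0,0],[-53,0,0,0],[-60,0,0,0],[-60,0,0,0]]

```text
time: 18.35
tool_pos: [448.9, -295.1, 16.5]
tcp_rot: [0.002, 0.035, 0.999, -0.001]
wrist_force: [1.3, -0.2, -0.1]
finger_gap: 33.7
grasp_force: 30.0
```

servo_tool:
  deltas:
    - [[-2,0,0,0],[-4,0,0,0],[-6,0,0,0],[-8,0,0,0],[-8,0,0,0]]

```text
time: 18.85
tool_pos: [454.2, -295.2, 16.5]
tcp_rot: [-0.0, 0.035, 0.999, 0.0]
wrist_force: [-3.9, 0.3, 3.7]
finger_gap: 34.1
grasp_force: 30.0
```

Light contact felt at heel x_g ≈ -81. I release the wedge, move back behind the heel, close the fingers and push cleanly from behind.

servo_tool:
  deltas:
    - [[0,0,0,0],[0,0,0,0],[0,0,0,0],[0,0,0,0],[0,0,0,0],[0,0,0,0],[0,0,0,0],[0,0,0,0]]
  claw: 100

```text
time: 19.65
tool_pos: [454.6, -295.3, 16.5]
tcp_rot: [0.0, 0.035, 0.999, -0.0]
wrist_force: [-0.2, -0.1, 0.6]
finger_gap: 84.6
grasp_force: 0.0
```

servo_tool:
  deltas:
    - [[10,0,0,0],[30,0,0,0],[50,0,0,0],[50,0,0,0],[50,0,0,0]]

```text
time: 20.15
tool_pos: [404.6, -291.9, 16.8]
tcp_rot: [0.0, 0.035, 0.999, -0.0]
wrist_force: [-0.8, 0.1, 0.1]
finger_gap: 87.0
grasp_force: 0.0
```

servo_tool:
  deltas:
    - [[0,0,0,0],[0,0,0,0],[0,0,0,0],[0,0,0,0],[0,0,0,0],[0,0,0,0],[0,0,0,0],[0,0,0,0]]
  claw: 0

```text
time: 20.95
tool_pos: [404.6, -291.7, 16.4]
tcp_rot: [-0.0, 0.035, 0.999, 0.0]
wrist_force: [0.5, -0.6, 0.7]
finger_gap: 31.1
grasp_force: 0.0
```

servo_tool:
  deltas:
    - [[0,0,0,0],[0,0,0,0],[0,0,0,0],[0,0,0,0],[0,0,0,0],[0,0,0,0],[0,0,0,0]]

```text
time: 21.65
tool_pos: [404.7, -291.7, 16.5]
tcp_rot: [0.0, 0.035, 0.999, -0.0]
wrist_force: [0.2, 1.1, -0.3]
finger_gap: 0.7
grasp_force: 0.0
```

servo_tool:
  deltas:
    - [[0,0,4,0],[0,0,9,0],[-6,0,9,0],[-12,0,9,0],[-17,0,9,0],[-20,0,9,0],[-20,0,9,0]]

```text
time: 22.35
tool_pos: [425.4, -293.2, 7.5]
tcp_rot: [0.0, 0.035, 0.999, -0.0]
wrist_force: [0.2, -0.8, 0.7]
finger_gap: 0.4
grasp_force: 0.0
```

servo_tool:
  deltas:
    - [[-1,0,0,0],[-2,0,0,0],[-3,0,0,0],[-4,0,0,0],[-5,0,0,0],[-5,0,0,0]]

```text
time: 22.95
tool_pos: [429.5, -293.5, 7.3]
tcp_rot: [-0.0, 0.035, 0.999, 0.0]
wrist_force: [-1.7, -0.3, 0.3]
finger_gap: 0.7
grasp_force: 1.0
```

servo_tool:
  deltas:
    - [[-0.7,0,0,0],[-1.4,0,0,0],[-2,0,0,0],[-2,0,0,0]]

```text
time: 23.35
tool_pos: [431.5, -293.6, 7.3]
tcp_rot: [-0.0, 0.035, 0.999, 0.0]
wrist_force: [-1.5, -0.7, -0.1]
finger_gap: 0.3
grasp_force: 1.1
```

servo_tool:
  deltas:
    - [[-0.7,0,0,0],[-1.4,0,0,0],[-2,0,0,0],[-2,0,0,0]]

```text
time: 23.75
tool_pos: [432.7, -293.6, 7.3]
tcp_rot: [-0.001, 0.035, 0.999, 0.0]
wrist_force: [-5.3, 0.8, 1.7]
finger_gap: 0.4
grasp_force: 2.6
```

servo_tool:
  deltas:
    - [[-0.7,0,0,0],[-1.4,0,0,0],[-2,0,0,0],[-2,0,0,0]]

```text
time: 24.15
tool_pos: [432.9, -293.5, 7.3]
tcp_rot: [-0.003, 0.036, 0.999, 0.001]
wrist_force: [-9.1, 0.8, 5.7]
finger_gap: 0.6
grasp_force: 4.3
```

servo_tool:
  deltas:
    - [[-0.7,0,0,0],[-1.4,0,0,0],[-2,0,0,0],[-2,0,0,0]]

```text
time: 24.55
tool_pos: [433.1, -293.4, 7.3]
tcp_rot: [-0.004, 0.036, 0.999, 0.001]
wrist_force: [-11.3, 0.0, 8.6]
finger_gap: 0.5
grasp_force: 5.9
```

The push carries 8.6 N of downward pressing with it. I relieve that by raising the command slightly.

servo_tool:
  deltas:
    - [[0,0,-1,0],[0,0,-2,0],[0,0,-2,0]]

```text
time: 24.85
tool_pos: [434.1, -293.2, 8.1]
tcp_rot: [-0.003, 0.036, 0.999, 0.001]
wrist_force: [-6.9, -0.8, -2.7]
finger_gap: 0.5
grasp_force: 3.5
```

servo_tool:
  deltas:
    - [[-1,0,0,0],[-2,0,0,0],[-3,0,-0.3,0],[-3,0,-0.3,0]]

```text
time: 25.25
tool_pos: [435.6, -292.9, 7.8]
tcp_rot: [-0.005, 0.036, 0.999, 0.002]
wrist_force: [-9.1, 0.5, -1.2]
finger_gap: 0.6
grasp_force: 4.5
```

servo_tool:
  deltas:
    - [[-0.7,0,-0.2,0],[-1.4,0,-0.4,0],[-2,0,-0.5,0],[-2,0,-0.5,0]]

```text
time: 25.65
tool_pos: [436.3, -292.8, 8.0]
tcp_rot: [-0.006, 0.037, 0.999, 0.002]
wrist_force: [-10.4, 0.2, -2.2]
finger_gap: 0.5
grasp_force: 5.2
```

servo_tool:
  deltas:
    - [[-1,0,-0.1,0],[-2,0,-0.2,0],[-3,0,-0.3,0],[-3,0,-0.3,0]]

```text
time: 26.05
tool_pos: [438.0, -292.7, 7.9]
tcp_rot: [-0.008, 0.037, 0.999, 0.003]
wrist_force: [-12.4, 1.2, -0.8]
finger_gap: 0.2
grasp_force: 6.0
```

servo_tool:
  deltas:
    - [[-0.7,0,-0.1,0],[-1.4,0,-0.2,0],[-2,0,-0.3,0],[-2,0,-0.3,0]]

```text
time: 26.45
tool_pos: [438.9, -292.6, 7.8]
tcp_rot: [-0.009, 0.037, 0.999, 0.003]
wrist_force: [-14.3, 0.3, -1.0]
finger_gap: 0.0
grasp_force: 6.7
```

servo_tool:
  deltas:
    - [[-0.8,0,-0.1,0],[-1.6,0,-0.2,0],[-2.2,0,-0.3,0],[-2.2,0,-0.3,0]]

```text
time: 26.85
tool_pos: [439.8, -292.5, 7.8]
tcp_rot: [-0.01, 0.037, 0.999, 0.003]
wrist_force: [-14.8, 0.4, -1.9]
finger_gap: 0.5
grasp_force: 7.5
```

servo_tool:
  deltas:
    - [[-0.7,0,-0.1,0],[-1.5,0,-0.2,0],[-1.5,0,-0.2,0],[-1.5,0,-0.2,0]]

```text
time: 27.25
tool_pos: [440.8, -292.4, 7.8]
tcp_rot: [-0.011, 0.037, 0.999, 0.003]
wrist_force: [-16.0, 0.3, -1.7]
finger_gap: 0.6
grasp_force: 7.8
```

servo_tool:
  deltas:
    - [[5,0,0,0],[10,0,0,0],[15,0,0,0],[20,0,0,0],[25,0,0,0],[40,0,0,0],[40,0,0,0]]

```text
time: 27.95
tool_pos: [410.1, -291.9, 11.5]
tcp_rot: [-0.0, 0.036, 0.999, 0.0]
wrist_force: [-0.5, -0.3, -1.0]
finger_gap: 0.6
grasp_force: 0.0
```

Bitten at a 16 N push and released. Now I rise and check from over the guard.

servo_tool:
  deltas:
    - [[0,0,-48,0],[0,0,-96,0],[0,0,-144,0],[0,0,-192,0],[-20,0,-235,0],[-60,0,-260,0],[-105,0,-275,0],[-150,0,-290,0]]

```text
time: 28.75
tool_pos: [563.0, -302.9, 303.9]
tcp_rot: [0.002, 0.035, 0.999, -0.001]
wrist_force: [-0.1, -1.0, -0.7]
finger_gap: 0.5
grasp_force: 0.0
```

servo_tool:
  deltas:
    - [[-20,0,0,0],[-40,0,0,0],[-40,0,0,0],[-40,0,0,0]]

```text
time: 29.15
tool_pos: [601.0, -305.5, 300.9]
tcp_rot: [-0.0, 0.035, 0.999, 0.0]
wrist_force: [0.5, 0.5, 0.3]
finger_gap: 0.3
grasp_force: 0.0
```

Run:
```python
from h import *
s=wgrab("w4"); print(s["time"],s["tool_pos"],s["wrist_force"])
W,ok=wcloud("w4"); X,Y,Z=[W[...,i] for i in range(3)]; v,u=np.indices(Z.shape)
f=np.load("w4.npz"); hsv=cv2.cvtColor(f["im"],cv2.COLOR_RGB2HSV)
g=lambda p:(np.array([[.998,-.066],[.066,.998]])@(np.asarray(p)[:2]-[542,-202])).round(1)
P=W[ok&(v<235)&(X>420)&(X<515)&(abs(Y+297)<35)&(Z>38)&(Z<50)]
if len(P): print("heel",len(P),P.mean(0).round(1),g(P.mean(0)),cv2.minAreaRect(P[:,:2].astype(np.float32)))
P=W[ok&(v<235)&(Z>3)&(hsv[...,1]>110)&(hsv[...,0]<25)&(abs(Y+300)<40)&(X>440)&(X<640)]
if len(P): print("wood",len(P),P.min(0).round(),P.max(0).round(), g(P[P[:,0].argmax()]))
T=ok&(v<235)&(Z>70)&(Z<90)&(X>520)&(X<552)&(Y<-225)&(Y>-355)
c=np.polyfit(Y[T],X[T],1); print("leaf",np.degrees(np.arctan(c[0])),Z[T].mean(),T.sum())
W2,o2=wcloud("w2"); T=o2&(v<235)&(W2[...,2]>70)&(W2[...,2]<90)&(W2[...,0]>520)&(W2[...,0]<552)&(W2[...,1]<-225)&(W2[...,1]>-355)
print("before",W2[...,2][T].mean())
```

```text
29.15 [ 601.02086121 -305.46821694  300.86496716] [0.51699777 0.49699689 0.25891509]
heel 911 [ 469.9 -294.9   43.7] [-65.9 -97.4] ((470.19244384765625, -294.97869873046875), (33.994773864746094, 33.49018096923828), 85.94169616699219)
wood 1792 [ 485. -320.    4.] [ 587. -281.   31.] [ 50.3 -85. ]
leaf 4.092514365590725 79.04617336082202 932
before 77.87910036745971
```

View pics/w4.png

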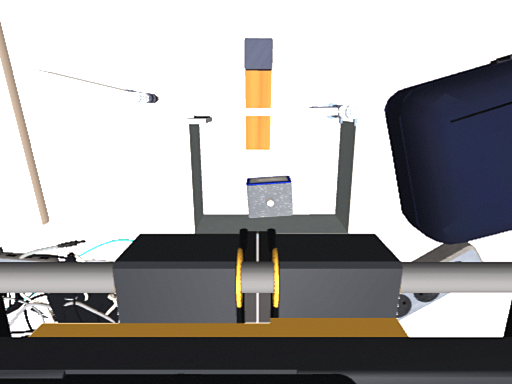

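The picture shows the wedge straight under the leaf: heel at (258,53), tip at (258,148), clear of the load cell at (270,197). The leaf is shut and its top stands 1.2 mm higher than before, which agrees with the push felt. I hand in.

```bash
python3 -c "
from rig import arm
print(arm.finish_job())"
```

```text
the job is handed in; nothing more can be done
None
```

I handed the job in at about 29 s of the 72 s allowed. The leaf is swung shut and the wedge is driven in flat under it with a 16 N push, lifting it about 1.2 mm by wrist-camera depth; the wedge tip is clear of the load cell and the robot touches nothing. The hand-in returned no verdict.

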